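Lid and press shut the jigsaw sorting tray

ROBOT

A 7-joint arm with a two-finger parallel gripper is mounted at the origin on the work surface. World frame = base frame: x ahead of the robot, y to its left, z up, the work surface at z = 0. Lengths are in m, angles in rad, forces in N, time in s.
With the tool pointing down it reaches from about 0.4 to 0.85 m from the base axis. Payload 4.4 kg.
Tool frame: the origin (TCP) lies at the centre of the arm's flange, where the gripper is bolted on; the fingertips stand 199 mm ahead of it and the grasp point (between the pads) lies 180 mm ahead of it; z points along the fingers, y is the line along which they close (so a half turn about z gives the same grasp; the last joint's range is limited). The gripper opens to 94 mm and grips with 3 to 60 N. Pads are 16 mm wide; open, the fingers measure 119 mm over their backs; the gripper's body (75 mm by 177 mm) begins 78 mm behind the grasp point.
Start: joints at [1.274, 0.628, 0.038, 1.517, -0.027, 0.996, -0.02], TCP at [0.149, -0.633, 0.405] pointing down, gripper open.
Joint ranges: [-3.06, 3.06], [-0.37, 2.12], [-1.25, 1.32], [0.18, 2.47], [-1.1, 4.24], [0.23, 1.98], [-2.94, 2.94]. Speed limits (rad/s): [2.57, 2.57, 3.14, 3.14, 3.14, 3.14, 3.14].

INTERFACE

Orientations are given as a unit quaternion [x, y, z, w].
In Python, from workcell import robot, viewer, job gives the robot as it stands.
- The arm moves only by the shell command python3 -m handwheel 'ROWS' [FORCE]. ROWS is JSON, a list that holds one entry, the list of rows, each a list of 7 numbers: the opening, from 0 (shut) to 1 (fully open), then the shift along the tool's x, y, z normalised to -1 to 1, where 1 is 0.05 m, then the turn, a rotation vector about the tool's x, y, z normalised to -1 to 1, where 1 is 4 degrees. A call has 1 to 12 rows; each row shifts and turns the commanded pose from where the row before left it, along the tool's axes as they then stand; what a row does not reach is not made up. A row lasts 1/8 s, in which the tool goes at most 62.5 mm and 10.7 degrees, less where a joint would pass 70% of its speed; a pose out of reach is approached as far as the arm can. A call with a number of a shift or a turn outside -1 to 1 is refused whole. A call with a gripper value outside its range is refused whole. The fingers move at their own pace and stop on an object; FORCE is the grip in N (left out, the last holds). Time passes only in rows, so rows that do not move let the fingers close. It gives the time, the measured TCP pose, the force, the opening and the grip force at its end, in the units of the state.
- robot.observe(): the state, without advancing time (a new reading comes with each control period).
- viewer.camera(name): name is "side" or "top"; returns a dict with "color" (384x512x3 uint8, blue, green, red), "fx", "fy", "cx", "cy" (pixels), "R" (3x3) and "t" (3): a world point X has camera coordinates R X + t. Camera axes: x right, y down, z forward; pixel columns grow to the right and rows downward; lengths in m; the calibration is good to about 2 mm. A picture is of the moment at which its call begins. There is no depth.
- job.sign_off(): hands the job in; it is judged then, once.
Trained networks look in a picture, given as the dict that the camera call returned (one of the last four; its "shot" number tells which), for a name from the list of things; names that differ only in an ending like _2 or _b are one class to them, and where a whole thing is asked for, a point or a joint stands for the part that bears it (a point fixed in the world has none). Each returns a list of dicts, best first, with "p" (0 to 1); they miss things now and then, are a little off and sometimes report something else, mostly with a low value. They report only what shows in the picture. A call takes as long as a camera call. They do not tell look-alikes from the thing itself.
- viewer.trace(picture, thing): "region" (384x512 bool, what is visible of it) and "xy" ([column, row] in pixels, amid what is visible of it).
- viewer.pinpoint(picture, thing): "xy" ([column, row] in pixels: a listed point, or the origin of a listed thing).
The state is a dict: "time_s": time; "joint_pos": joint angles; "qvel": joint speeds; "joint_torque": joint torques, N m; "ee_pos": TCP position; "tool_rot": TCP orientation; "force": force on the tool from outside, world axes, zero at the start; "ft_torque": the same for the moment, N m; "grip_width": opening from 0.0 (shut) to 1.0 (fully open); "gripper_force": force on a finger pad.
Only numpy, scipy, OpenCV 4.12 (cv2) and the standard library are available. Lean on these libraries where they do the work, as an engineer would, in place of code of your own. Each camera call takes 0.05 s, during which the arm holds its last target. There are 200 camera calls.

TASK

First swing the toggle clamp's arm over centre and down onto the end block of the jigsaw sorting tray, before any lid is pressed home. Then lay each lid that is on the table into the well holding pieces of its own colour, and press every lid, including the yellow one that is already resting in place, fully home, flat against the rim, with the clamp still closed. When all the lids are home, swing the clamp back over centre so that it rests open, and leave the mug, jar and bowl where they stand.

Things in the scene. Friction and masses are not known exactly. Their poses are not given: they have to be found in the camera images.
- tray: loose pine sorting tray, 0.9 kg, in a low fence on a dark board with 1.5 mm play. 242 mm (x) by 251 mm (y), 45 mm high; origin: centre of its underside, 12 mm above the table. Its -y end, 85 mm long, is a solid block, top level with the rim; then 6 wells 62 x 62 mm, 14 mm walls, each with jigsaw pieces of one colour and a dot of it on the rim; the black one has no lid and stays open.
- clamp (a joint): angle of the toggle clamp's steel arm, rad: 0 = level, its rubber foot on the tray's end block (closed); 1.57 = upright, dead centre; 1.95 = stop, leaning back away from the tray (open, as at the start). Its weight carries it down on either side of upright; no catch; under 4 N at the bar turns it.
- clamp_bar (a point): grip point on the axis of the clamp's red round cross-bar: 14 mm diameter, parallel to the hinge, standing out to one side (-x) of the arm's free end; about 50 mm of it is clear, this point 35 mm from the arm's centre line. Site x runs along the bar. Closed, the bar's axis is 30 mm above the block; open, about 170 mm above the table.
- clamp_hinge (a point): point on the clamp's hinge axis, fixed, 87 mm above the table, 30 mm beyond the tray's -y end. Its x is the hinge axis, its y points level towards the tray. At joint value q clamp_bar lies 90 mm from it, at 90 mm x (cos q along this y + sin q up).
- lid_red: square red press-in lid, 60 g, z up. Origin: centre of its underside. Plug 58 x 58 mm, 12 mm deep (lowest 3 mm: 55 x 55), red plate 70 x 70 mm at z = 12 to 18 mm, wooden knob 16 mm (lid x) by 26 mm (lid y) at z = 18 to 46 mm. May be absent. Starts plug down on the table.
- lid_blue: square blue press-in lid, 60 g, z up. Origin: centre of its underside. Plug 58 x 58 mm, 12 mm deep (lowest 3 mm: 55 x 55), blue plate 70 x 70 mm at z = 12 to 18 mm, wooden knob 16 mm (lid x) by 26 mm (lid y) at z = 18 to 46 mm. May be absent. Starts plug down on the table.
- lid_green: square green press-in lid, 60 g, z up. Origin: centre of its underside. Plug 58 x 58 mm, 12 mm deep (lowest 3 mm: 55 x 55), green plate 70 x 70 mm at z = 12 to 18 mm, wooden knob 16 mm (lid x) by 26 mm (lid y) at z = 18 to 46 mm. May be absent. Starts plug down on the table.
- lid_white: square white press-in lid, 60 g, z up. Origin: centre of its underside. Plug 58 x 58 mm, 12 mm deep (lowest 3 mm: 55 x 55), white plate 70 x 70 mm at z = 12 to 18 mm, wooden knob 16 mm (lid x) by 26 mm (lid y) at z = 18 to 46 mm. May be absent. Starts plug down on the table.
- lid_yellow: square yellow press-in lid, 60 g, z up. Origin: centre of its underside. Plug 58 x 58 mm, 12 mm deep (lowest 3 mm: 55 x 55), yellow plate 70 x 70 mm at z = 12 to 18 mm, wooden knob 16 mm (lid x) by 26 mm (lid y) at z = 18 to 46 mm. Always present; starts resting in its own well, proud, not pressed home.
- well_red (a point): centre of the red well's mouth, at rim height; tray x, y: -76, 4.5 mm; axes as the tray's. Lid fits at any quarter turn, 2 mm play each side. Laid in, it stops on a stiff cork collar with its origin 4.5 to 6 mm below this point and the plate proud of the rim; about 10 N down (15 is ample) drives the collar down for good, until the plate meets the rim: origin 12 mm below.
- well_blue (a point): centre of the blue well's mouth, at rim height; tray x, y: 0, 4.5 mm; axes as the tray's. Lid fits at any quarter turn, 2 mm play each side. Laid in, it stops on a stiff cork collar with its origin 4.5 to 6 mm below this point and the plate proud of the rim; about 10 N down (15 is ample) drives the collar down for good, until the plate meets the rim: origin 12 mm below.
- well_green (a point): centre of the green well's mouth, at rim height; tray x, y: -76, 80.5 mm; axes as the tray's. Lid fits at any quarter turn, 2 mm play each side. Laid in, it stops on a stiff cork collar with its origin 4.5 to 6 mm below this point and the plate proud of the rim; about 10 N down (15 is ample) drives the collar down for good, until the plate meets the rim: origin 12 mm below.
- well_white (a point): centre of the white well's mouth, at rim height; tray x, y: 76, 4.5 mm; axes as the tray's. Lid fits at any quarter turn, 2 mm play each side. Laid in, it stops on a stiff cork collar with its origin 4.5 to 6 mm below this point and the plate proud of the rim; about 10 N down (15 is ample) drives the collar down for good, until the plate meets the rim: origin 12 mm below.
- well_yellow (a point): centre of the yellow well's mouth, at rim height; tray x, y: 76, 80.5 mm; axes as the tray's. Lid fits at any quarter turn, 2 mm play each side. Laid in, it stops on a stiff cork collar with its origin 4.5 to 6 mm below this point and the plate proud of the rim; about 10 N down (15 is ample) drives the collar down for good, until the plate meets the rim: origin 12 mm below.
- mug: blue mug, 80 mm wide, 95 mm high, origin under its centre; a bystander
- jar: amber jar, 72 mm wide, 100 mm high, origin under its centre; a bystander
- bowl: wooden bowl, 120 mm wide, 45 mm high, origin under its centre; a bystander
Things that resemble listed ones, but are neither listed nor needed, are in the scene too. What is shaped like the lid_red but black is not meant. Leave any pink look-alike of the lid_white alone.

How it is judged:
By the outcome, as a careful person would: the job done as asked, in the order asked, and still so for the second after the job is handed in, with the robot touching nothing.
Of lid_red, lid_blue, lid_green, lid_white only 3 to 4 are there at a start; the rules pass over those that are not, and their reading is None.
At some moment in a run one of lid_red, lid_blue, lid_green, lid_white may be knocked a few centimetres aside while the robot is not near it.
Once in a run the grip may slacken for a moment while it holds something.
It also fails if it takes over 208 s, if anything falls off the work surface, if the arm or the gripper's body presses on something with over 40 N, if the wrist force passes 120 N, or if a joint passes its speed limit or range.

## Working session

There is one attempt and no reset: what is moved stays moved. The work goes in short steps, Python scripts to look and compute and a shell command to move; the robot and the scene stay as the last step left them, time stands still between calls to the robot, and variables do not carry over. Pictures are saved under pics/ and viewed, at most 14 in all, crops included, and the job is handed in when it is done.

```bash
ls; mkdir -p pics; cat > h.py <<'E'
import numpy as np, cv2, json
from workcell import robot, viewer, job
from scipy.spatial.transform import Rotation as Rn
def tri(obs):
    # obs: list of (pic, xy); linear least squares
    A=[];b=[]
    for c,(u,v) in obs:
        R=np.array(c["R"]);t=np.array(c["t"])
        x=(u-c["cx"])/c["fx"];y=(v-c["cy"])/c["fy"]
        A+= [R[0]-x*R[2],R[1]-y*R[2]]; b+=[x*t[2]-t[0],y*t[2]-t[1]]
    s=np.linalg.lstsq(np.array(A),np.array(b),rcond=None)
    return s[0]
def atz(c,xy,z):
    R=np.array(c["R"]);t=np.array(c["t"])
    C=-R.T@t; d=R.T@np.array([(xy[0]-c["cx"])/c["fx"],(xy[1]-c["cy"])/c["fy"],1])
    return C+d*(z-C[2])/d[2]
def proj(c,X):
    p=np.array(c["R"])@np.array(X)+np.array(c["t"]); return [c["fx"]*p[0]/p[2]+c["cx"],c["fy"]*p[1]/p[2]+c["cy"]]
E
python3 - <<'E'
from h import *
P={n:viewer.camera(n) for n in("top","side")}
for n,c in P.items():
    cv2.imwrite(f"pics/{n}0.png",c["color"]); print(n,-np.array(c["R"]).T@np.array(c["t"]),c["fx"])
for th in ["tray","clamp_bar","clamp_hinge","lid_red","lid_blue","lid_green","lid_white","lid_yellow","well_red","well_blue","well_green","well_white","well_yellow","mug","jar","bowl"]:
    r={n:viewer.pinpoint(c,th) for n,c in P.items()}
    print(th,{n:[(round(d["p"],2),np.round(d["xy"],1).tolist()) for d in v[:3]] for n,v in r.items()}, np.round(tri([(P[n],r[n][0]["xy"]) for n in P]),4) if all(r.values()) else None)
o=robot.observe(); print(o)
E
```

```text
pics
top [0.48303043 0.07123339 1.27461082] 435.4249306356945
side [0.40126707 1.06539294 0.7187549 ] 398.5284611412905
tray {'top': [(0.7, [321.7, 204.4])], 'side': [(0.61, [273.9, 169.0])]} [ 0.537  -0.1296  0.0214]
clamp_bar {'top': [(0.71, [403.9, 217.8]), (0.51, [323.1, 203.8])], 'side': [(0.66, [292.3, 110.4])]} [ 0.4966 -0.3165  0.164 ]
clamp_hinge {'top': [(0.79, [382.9, 216.6]), (0.29, [294.5, 177.5])], 'side': [(0.62, [290.0, 136.7]), (0.52, [216.8, 160.7])]} [ 0.5004 -0.2914  0.07  ]
lid_red {'top': [(0.82, [201.6, 174.1]), (0.77, [230.3, 219.6]), (0.6, [217.3, 265.4])], 'side': [(0.66, [283.4, 219.4]), (0.65, [329.6, 234.5]), (0.58, [290.0, 135.6])]} [0.5409 0.2118 0.0722]
lid_blue {'top': [], 'side': []} None
lid_green {'top': [(0.64, [150.8, 187.4])], 'side': [(0.91, [230.5, 275.5])]} [5.816e-01 3.705e-01 2.000e-04]
lid_white {'top': [(0.87, [144.6, 234.4]), (0.62, [120.5, 278.9])], 'side': [(0.94, [291.8, 283.0]), (0.62, [348.0, 313.6])]} [0.4362 0.3807 0.005 ]
lid_yellow {'top': [(0.67, [295.5, 175.0]), (0.22, [202.1, 174.1])], 'side': [(0.78, [252.6, 170.7]), (0.33, 
[... 1179 characters left out ...]
0.6284262 ,  0.03850575,  1.517399  , -0.0269712 ,
        0.9963123 , -0.02002949]), 'qvel': array([ 1.04900182e-03, -1.96116512e-03, -3.39821449e-04, -6.40716637e-04,
       -9.39139848e-04, -1.21544101e-03,  8.90286484e-05]), 'joint_torque': array([ 2.02626316e-04, -5.49585986e+01,  1.14298392e+00, -1.86944300e+01,
       -5.23909042e-02,  1.57000608e-02,  1.04823269e-05]), 'ee_pos': array([ 0.1487091 , -0.63277268,  0.40466186]), 'tool_rot': array([ 9.93351197e-01,  1.15123405e-01,  1.97708135e-06, -1.35872352e-05]), 'force': array([ 0.27639252, -0.05769345,  0.27500031]), 'ft_torque': array([ 0.04530341,  0.01190745, -0.0135254 ]), 'gripper_force': 0.0, 'grip_width': 1.0003502447069972}
```

View pics/top0.png

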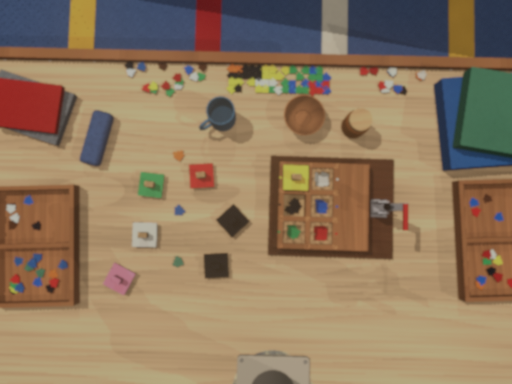

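View pics/side0.png

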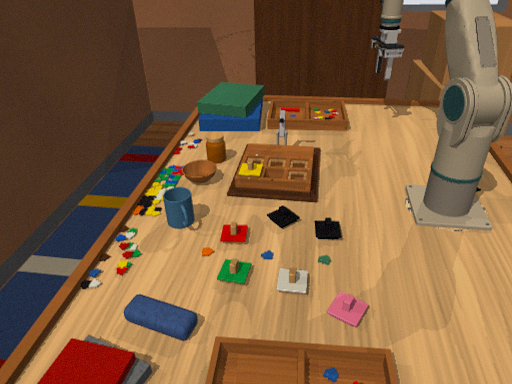

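Top view: red lid (201,175), green (151,186), white (145,235), and the pink (120,279) and two black look-alikes. There is no blue lid. The yellow lid rests at (296,178). The clamp hinge is at about (382,208), with the red bar leaning back at (405,216). The side view agrees.

```bash
cat > meas.py <<'E'
from h import *
from scipy.optimize import least_squares
W={"red":(-76,4.5),"blue":(0,4.5),"green":(-76,80.5),"white":(76,4.5),"yellow":(76,80.5)}
def lid(P,col,near=None):
    """plate outline: fit square (x,y,yaw) at z to region in both views"""
    out={}
    for n,c in P.items():
        best=None
        for d in viewer.trace(c,"lid_"+col)[:6]:
            m=d["region"].astype(bool); hsv=cv2.cvtColor(c["color"],cv2.COLOR_BGR2HSV)[m]
            h=np.median(hsv,0)
            ok={"red":(h[0]<7 or h[0]>174) and h[1]>150 and h[2]>90,"green":35<h[0]<85 and h[1]>100,"white":h[1]<70 and h[2]>120,"yellow":20<h[0]<34 and h[1]>120}[col]
            if ok and (best is None or d["p"]>best["p"]): best=d
        out[n]=best
    return out
def fitlid(P,out,zp=0.0,half=.035):
    def outl(q,c,z0):
        x,y,a=q; r=Rn.from_euler("z",a).as_matrix()
        pts=[]
        for z in(.012,.018):
            for s in((1,1),(1,-1),(-1,-1),(-1,1)): pts.append(proj(c,r@[s[0]*half,s[1]*half,0]+np.array([x,y,z0+z])))
        for s in((8,13),(8,-13),(-8,-13),(-8,13)): pts.append(proj(c,r@[s[0]/1e3,s[1]/1e3,0]+np.array([x,y,z0+.046])))
        pts=np.array(pts,np.float32); return pts
    def cost(q,z0,names):
        e=0
        for n in names:
            c=P[n]; pts=outl(q,c,z0); m=np.zeros((384*4,512*4),np.uint8)
            for k in (pts[:8],pts[8:]):
                hull=cv2.convexHull(((pts[:8] if k is not None and len(k)==8 else np.vstack([pts[4:8].mean(0)[None],pts[8:]]))*4+1.5).astype(np.float32))
                cv2.fillConvexPoly(m,np.round(hull).astype(np.int32),1)
            r=cv2.resize(out[n]["region"].astype(np.uint8),(2048,1536),interpolation=cv2.INTER_LINEAR) if "big" not in out[n] else out[n]["big"]
            out[n]["big"]=r
            e+=np.sum(m!=r)/16
        return e
    from scipy.optimize import minimize
    p0=atz(P["top"],out["top"]["xy"],zp+.018)[:2]
    names=[n for n in P if out[n] is not None]
    best=None
    for a in np.radians(range(-80,91,20)):
        s=minimize(cost,[*p0,a],args=(zp,names),method="Nelder-Mead",options=dict(initial_simplex=[[*p0,a],[p0[0]+.006,p0[1],a],[p0[0],p0[1]+.006,a],[*p0,a+.15]],xatol=2e-4,fatol=.3,maxiter=70))
        if best is None or s.fun<best.fun: best=s
    return best.x,best.fun
def traypose(P):
    obs=[]
    for k,w in W.items():
        for n,c in P.items():
            for d in viewer.pinpoint(c,"well_"+k)[:3]: obs.append((k,c,np.array(d["xy"])))
    for n,c in P.items():
        for d in viewer.pinpoint(c,"tray")[:1]: obs.append(("tray",c,np.array(d["xy"])))
    def pt(q,k):
        l=np.array([*W[k],45])/1e3 if k!="tray" else np.zeros(3)
        return Rn.from_euler("z",q[3]).apply(l)+q[:3]
    f=lambda q:np.concatenate([np.array(proj(c,pt(q,k)))-xy for k,c,xy in obs])
    s=least_squares(f,[.536,-.13,.012,0.03],loss="cauchy",f_scale=1.,x_scale=[.01,.01,.01,.05])
    return s.x,np.abs(f(s.x)).reshape(-1,2).max(1).round(1)
E
python3 - <<'E'
from meas import *
import time
P={n:viewer.camera(n) for n in("top","side")}
print("tray",traypose(P))
for n in P:
  for d in viewer.trace(P[n],"tray")[:1]:
    m=d["region"].astype(np.uint8); print(n,d["p"],m.sum(),cv2.minAreaRect(cv2.findNonZero(m)))
  for d in viewer.trace(P[n],"clamp_bar")[:2]: print("bar",n,d["p"],d["xy"],d["region"].sum())
for col in("red","green","white"):
    o=lid(P,col)
    print(col,{n:(v and (round(v["p"],2),np.round(v["xy"],1).tolist(),int(v["region"].sum()))) for n,v in o.items()})
    if o["top"]: q,e=fitlid(P,o); print(q[:2].round(4),np.degrees(q[2]).round(1),e)
for th in("lid_red","lid_green","lid_white"):
    for a in viewer.pinpoint(P["top"],th)[:3]: print(th,a["p"],atz(P["top"],a["xy"],0))
c=P["top"];cv2.imwrite("pics/tray1.png",cv2.resize(c["color"][145:265,255:425],None,fx=4.5,fy=4.5,interpolation=cv2.INTER_CUBIC))
E
```

```text
tray (array([ 0.53718461, -0.13538292,  0.00587556,  0.0563794 ]), array([  3.8,   3.2,   2. ,  82.2,   3.4,   4.4,   2.4,   3.4,   1. ,
       151.2,  53.5,   2.7,   2.8,   2.5]))
top 0.92 7196 ((323.2911071777344, 206.52198791503906), (91.2425765991211, 87.27189636230469), 1.5911402702331543)
bar top 0.88 [404.1, 206.9] 307
side 0.91 2880 ((274.1700439453125, 166.11927795410156), (76.44808197021484, 45.09938049316406), 4.085616588592529)
bar side 0.8 [285.8, 113.7] 219
bar side 0.63 [215.5, 149.1] 543
red {'top': (0.67, [203.3, 174.7], 568), 'side': (0.75, [234.0, 231.9], 479)}
[0.6107 0.2197] 4.4 99.125
green {'top': (0.7, [150.7, 186.6], 591), 'side': (0.85, [233.7, 271.8], 630)}
[0.5794 0.367 ] -96.3 129.0
white {'top': (0.92, [143.5, 234.8], 610), 'side': (0.65, [291.5, 282.4], 697)}
[0.4357 0.3795] -91.2 101.6875
lid_red 0.89 [0.48571518 0.13687711 0.        ]
lid_red 0.77 [0.35042723 0.16890587 0.        ]
lid_red 0.58 [0.62756888 0.21468914 0.        ]
lid_green 0.63 [0.57743871 0.35869609 0.        ]
lid_white 0.75 [0.31672239 0.4507154  0.        ]
lid_white 0.63 [0.44094775 0.38417007 0.        ]
```

View pics/tray1.png

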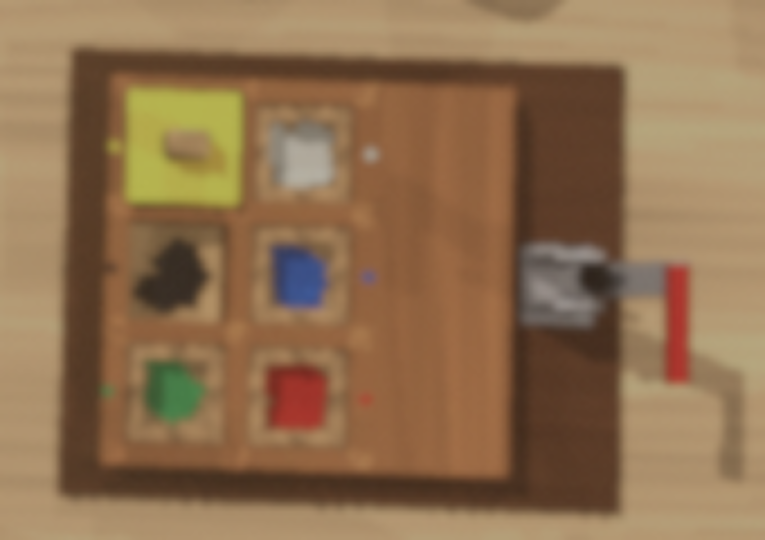

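Crop: the tray rim corners are at about (110,72), (517,87), (511,478) and (98,466). The red bar runs from (678,265) to (678,382), the yellow lid sits proud at top left, and the wells match the text.

```bash
python3 - <<'E'
from meas import *
P={n:viewer.camera(n) for n in("top","side")}; c=P["top"]
u=lambda p:[(p[0]+.5)/4.5-.5+255,(p[1]+.5)/4.5-.5+145]
cor=[(110,72),(517,87),(511,478),(98,466)]
loc=[(121,125.5),(121,-125.5),(-121,-125.5),(-121,125.5)]
wl=[((303,154),(76,4.5)),((300,276),(0,4.5)),((297,398),(-76,4.5)),((176,394),(-76,80.5)),((181,274),(0,80.5))]
for S in ([(a,b) for a,b in zip(cor,loc)],wl):
    X=np.array([atz(c,u(a),.057)[:2] for a,_ in S]);L=np.array([b for _,b in S])/1e3
    f=lambda q:(Rn.from_euler("z",q[2]).apply(np.c_[L,0*L[:,0]])[:,:2]+q[:2]-X).ravel()
    s=least_squares(f,[.53,-.13,0]);print(s.x,(f(s.x)*1e3).round(1))
for a in((678,265),(678,382)): print("bar ends",atz(c,u(a),.170))
for a in((581,282),): print("hinge?",atz(c,u(a),.087))
print("bar tri from pinpoint", [np.round(tri([(c,viewer.pinpoint(c,k)[0]["xy"]),(P["side"],viewer.pinpoint(P["side"],k)[0]["xy"])]),4) for k in ("clamp_bar","clamp_hinge")])
s=P["side"];im=s["color"].copy()
cv2.imwrite("pics/side1.png",cv2.resize(im[95:215,210:340],None,fx=5,fy=5,interpolation=cv2.INTER_CUBIC))
q=[.537,-.1295,.02]
for k,w in W.items(): print(k,np.round(proj(s,np.r_[Rn.from_euler("z",.03).apply(np.array([*w,0])/1e3)[:2]+q[:2],.057]),1))
E
```

```text
[ 0.53017378 -0.12847039 -0.00900858] [-1.6 -1.6 -0.4  1.7  0.4  1.9  1.6 -2. ]
[ 0.52912631 -0.12803205 -0.00617591] [-0.1 -0.2  0.  -0.6 -0.4 -0.9 -0.6  0.2  1.1  1.5]
bar ends [ 0.53617945 -0.31762525  0.17      ]
bar ends [ 0.47046254 -0.31774228  0.17      ]
hinge? [ 0.52845478 -0.28821607  0.087     ]
bar tri from pinpoint [array([ 0.4992, -0.3251,  0.1597]), array([ 0.4979, -0.293 ,  0.0776])]
red [296.7 161.6]
blue [274.4 160.7]
green [295.8 172.9]
white [252.4 159.8]
yellow [249.4 170.9]
```

View pics/side1.png

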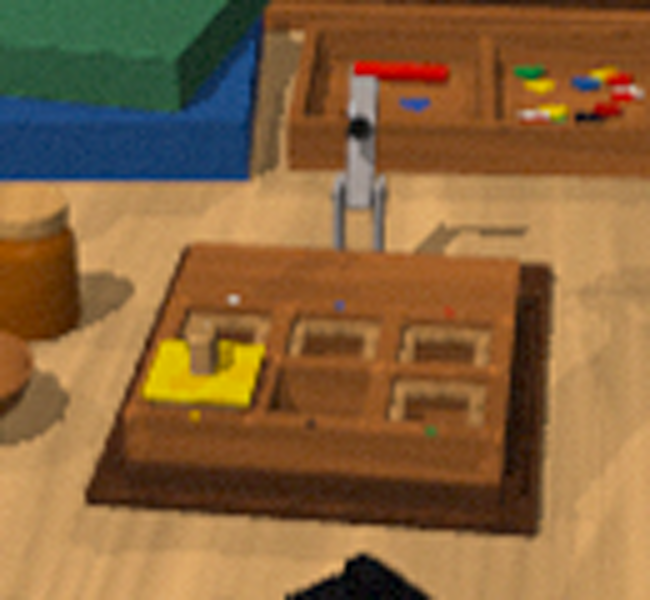

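Side crop: rim dots are white (233,299), blue (339,305), red (449,313), yellow (196,416), black (310,424) and green (431,432). The bar runs from (355,70) to (448,73). I'll triangulate the dots with their top-view matches.

```bash
python3 - <<'E'
from h import *
c=viewer.camera("top");s=viewer.camera("side")
u=lambda p:[(p[0]+.5)/4.5-.5+255,(p[1]+.5)/4.5-.5+145]
v=lambda p:[(p[0]+.5)/5-.5+210,(p[1]+.5)/5-.5+95]
for n,a,b in[("white",(371,154),(233,299)),("blue",(369,277),(339,305)),("red",(365,399),(449,313)),("yellow",(113,146),(196,416)),("black",(110,267),(310,424)),("green",(108,392),(431,432)),("barR",(678,380),(445,72)),("barL",(678,268),(357,70)),("farR",(511,478),(520,262)),("farL",(517,87),(190,245))]:
    X=tri([(c,u(a)),(s,v(b))]); print(n,X.round(4),"reproj",(np.array(proj(c,X))-u(a)).round(1),(np.array(proj(s,X))-v(b)).round(1))
E
```

```text
white [ 0.6064 -0.1665  0.0553] reproj [0. 0.] [-0. -0.]
blue [ 0.5303 -0.1661  0.0551] reproj [-0.  -0.3] [0.2 0. ]
red [ 0.4539 -0.1648  0.054 ] reproj [-0. -0.] [0. 0.]
yellow [ 0.6065 -0.0054  0.0561] reproj [0.  0.4] [-0.3 -0. ]
black [ 0.532  -0.005   0.0555] reproj [-0. -0.] [0. 0.]
green [ 0.4549 -0.0053  0.0549] reproj [-0.  -0.2] [0.2 0. ]
barR [ 0.4711 -0.3179  0.1697] reproj [0.  0.2] [-0.1 -0. ]
barL [ 0.5347 -0.318   0.1688] reproj [-0.  -0.1] [0.1 0. ]
farR [ 0.4075 -0.2567  0.0497] reproj [-0.  -0.1] [ 0.1 -0. ]
farL [ 0.6524 -0.2587  0.0494] reproj [-0.  -0.3] [0.2 0. ]
```

```bash
cat > to.py <<'E'
# usage: to.py x y z(grasp point) [yaw_deg] -> total units in the tool axes after the turn
import sys
from h import *
a=[float(v) for v in sys.argv[1:]]
o=robot.observe(); R=Rn.from_quat(o["tool_rot"]); M=R.as_matrix()
g=o["ee_pos"]+M[:,2]*.18
print("t",o["time_s"],"grasp pt",g.round(4),"yaw",np.degrees(np.arctan2(M[1,0],M[0,0])).round(2),"tilt",M[:2,2].round(4),"F",o["force"].round(1),"grip",round(o["grip_width"],3),round(o["gripper_force"],1))
if len(a)>=3:
    y=np.radians(a[3]) if len(a)>3 else np.arctan2(M[1,0],M[0,0])
    T=np.array([[np.cos(y),np.sin(y),0],[np.sin(y),-np.cos(y),0],[0,0,-1]]).T
    d=np.array(a[:3])+[0,0,.18]-o["ee_pos"]
    print("turn then shift: turn units",(R.inv()*Rn.from_matrix(T)).as_rotvec(degrees=True).round(2)/4,"shift units",(T.T@d/.05).round(3))
E
python3 -m handwheel '[[[1,0,0,0,0,0,0.857],[1,0,0,0,0,0,0.857],[1,0,0,0,0,0,0.857],[1,0,0,0,0,0,0.857],[1,0.855,-0.8,0,0,0,0],[1,0.855,-0.8,0,0,0,0],[1,0.855,-0.8,0,0,0,0],[1,0.855,-0.8,0,0,0,0],[1,0.855,-0.8,0,0,0,0],[1,0.855,-0.8,0,0,0,0],[1,0.855,-0.8,0,0,0,0],[1,0.855,-0.8,0,0,0,0]]]' 20
python3 -m handwheel '[[[1,0,0,0,0,0,0],[1,0,0,0,0,0,0]]]'
python3 to.py 0.493 -0.3175 0.169 -0.5
```

```text
time_s: 4.95
ee_pos: [0.4947, -0.3143, 0.4049]
tool_rot: [1.0, -0.004, 0.0, 0.0]
force: [0.9, -0.5, -0.5]
grip_width: 1.002
gripper_force: 0.0
time_s: 5.2
ee_pos: [0.4931, -0.316, 0.4046]
tool_rot: [1.0, -0.004, -0.0, 0.0]
force: [-1.1, -0.2, 0.4]
grip_width: 1.0
gripper_force: 0.0
t 5.2 grasp pt [ 0.493  -0.3161  0.2246] yaw -0.48 tilt [-0.0007 -0.0006] F [-1.1 -0.2  0.4] grip 1.0 0.0
turn then shift: turn units [0.01  0.01  0.005] shift units [-0.002  0.03   1.113]
```

```bash
python3 -m handwheel '[[[1,0,0.03,0.4,0,0,0],[1,0,0,0.4,0,0,0],[1,0,0,0.31,0,0,0],[1,0,0,0,0,0,0],[0,0,0,0,0,0,0],[0,0,0,0,0,0,0],[0,0,0,0,0,0,0],[0,0,0,0,0,0,0],[0,0,0,0,0,0,0],[0,0,0,0,0,0,0]]]' 20
python3 to.py
python3 -c "
import numpy as np
q=np.linspace(1.95,0,14);p=.09/.05*np.c_[-np.cos(q),-np.sin(q)]
print(np.c_[q[1:],np.diff(p,axis=0)].round(3))"
```

```text
time_s: 6.45
ee_pos: [0.4934, -0.3172, 0.3492]
tool_rot: [1.0, -0.004, 0.0, -0.0]
force: [-0.5, 0.4, 0.9]
grip_width: 0.398
gripper_force: 0.0
t 6.45 grasp pt [ 0.4934 -0.3172  0.1692] yaw -0.49 tilt [0. 0.] F [-0.5  0.4  0.9] grip 0.398 0.0
[[ 1.80e+00 -2.57e-01 -8.10e-02]
 [ 1.65e+00 -2.67e-01 -4.10e-02]
 [ 1.50e+00 -2.70e-01 -1.00e-03]
 [ 1.35e+00 -2.67e-01  3.90e-02]
 [ 1.20e+00 -2.58e-01  7.90e-02]
 [ 1.05e+00 -2.43e-01  1.16e-01]
 [ 9.00e-01 -2.23e-01  1.51e-01]
 [ 7.50e-01 -1.98e-01  1.83e-01]
 [ 6.00e-01 -1.69e-01  2.11e-01]
 [ 4.50e-01 -1.35e-01  2.33e-01]
 [ 3.00e-01 -9.90e-02  2.51e-01]
 [ 1.50e-01 -6.00e-02  2.63e-01]
 [ 0.00e+00 -2.00e-02  2.69e-01]]
```

```bash
python3 -m handwheel '[[[0,0,0,0,0,0,0],[0,0,0,0,0,0,0],[0,0,0,0,0,0,0],[0,0,0,0,0,0,0],[0,0,0,0,0,0,0]]]'
python3 -m handwheel '[[[0,0,-0.257,-0.08,0,0,0],[0,0,-0.267,-0.04,0,0,0],[0,0,-0.27,0,0,0,0],[0,0,-0.267,0.04,0,0,0],[0,0,0,0,0,0,0]]]'
```

```text
time_s: 7.08
ee_pos: [0.4934, -0.3171, 0.3492]
tool_rot: [1.0, -0.004, -0.0, -0.0]
force: [-0.7, 0.5, 1.2]
grip_width: 0.14
gripper_force: 20.0
time_s: 7.7
ee_pos: [0.4945, -0.2616, 0.3532]
tool_rot: [1.0, -0.003, -0.0, -0.001]
force: [0.3, 1.4, 5.8]
grip_width: 0.139
gripper_force: 20.0
```

```bash
python3 -m handwheel '[[[0,0,-0.258,0.08,0,0,0],[0,0,-0.243,0.116,0,0,0],[0,0,-0.223,0.151,0,0,0],[0,0,-0.198,0.183,0,0,0],[0,0,-0.169,0.211,0,0,0],[0,0,0,0,0,0,0]]]'
python3 -m handwheel '[[[0,0,-0.135,0.233,0,0,0],[0,0,-0.1,0.251,0,0,0],[0,0,-0.06,0.263,0,0,0],[0,0,-0.02,0.23,0,0,0],[0,0,0,0,0,0,0],[0,0,0,0,0,0,0]]]'; python3 to.py
```

```text
time_s: 8.45
ee_pos: [0.4947, -0.2086, 0.3148]
tool_rot: [1.0, -0.004, -0.0, -0.0]
force: [3.7, -0.1, -1.2]
grip_width: 0.141
gripper_force: 20.0
time_s: 9.2
ee_pos: [0.494, -0.1938, 0.2668]
tool_rot: [1.0, -0.004, -0.001, -0.0]
force: [0.8, -0.9, -3.6]
grip_width: 0.142
gripper_force: 20.0
t 9.2 grasp pt [ 0.4936 -0.1937  0.0868] yaw -0.51 tilt [-0.0018  0.0008] F [ 0.8 -0.9 -3.6] grip 0.142 20.0
```

```bash
python3 -m handwheel '[[[0.6,0,0,0,0,0,0],[0.6,0,0,0,0,0,0],[0.6,0,0,0,0,0,0],[0.6,0,0,0,0,0,0],[0.6,0,0,0,0,0,0],[0.6,0,0,-0.5,0,0,0],[0.6,0,0,-1,0,0,0],[0.6,0,0,-1,0,0,0],[0.6,0,0,-1,0,0,0],[1,-1,-0.5,0,0,0,0],[1,-1,-0.5,0,0,0,0],[1,0,0,0,0,0,0]]]'
python3 - <<'E'
from meas import *
P={n:viewer.camera(n) for n in("top","side")}
for col in("red","green","white"):
    o=lid(P,col)
    if o["top"]: q,e=fitlid(P,o); print(col,q[:2].round(4),np.degrees(q[2]).round(1),e, o["side"] is not None)
im=np.vstack([cv2.resize(P["top"]["color"][140:260,100:440],(790,279)),cv2.resize(P["side"]["color"][90:310,200:370],(404,523))[:300].repeat(1,1) if 0 else cv2.resize(P["side"]["color"][95:215,200:516],(790,300))])
cv2.imwrite("pics/a2.png",im)
for col,(x,y) in {"red":(130,160),"green":(0,0),"white":(0,0)}.items(): pass
c=P["top"]
cv2.imwrite("pics/lids2.png",cv2.resize(c["color"][155:255,125:220],(760,800)[:2] and (570,600),interpolation=cv2.INTER_CUBIC))
E
python3 to.py
```

```text
time_s: 10.7
ee_pos: [0.3912, -0.1414, 0.4422]
tool_rot: [1.0, -0.004, -0.002, -0.001]
force: [0.1, -0.4, 0.1]
grip_width: 0.881
gripper_force: 0.0
red [0.6111 0.2206] 4.6 83.5625 True
green [0.5802 0.3671] -4.3 100.625 True
white [0.4094 0.3353] -89.1 131.0 True
t 11.1 grasp pt [ 0.3956 -0.1434  0.2621] yaw -0.5 tilt [-0.0001 -0.0002] F [ 0.2  0.8 -0.2] grip 1.002 0.0
```

View pics/a2.png

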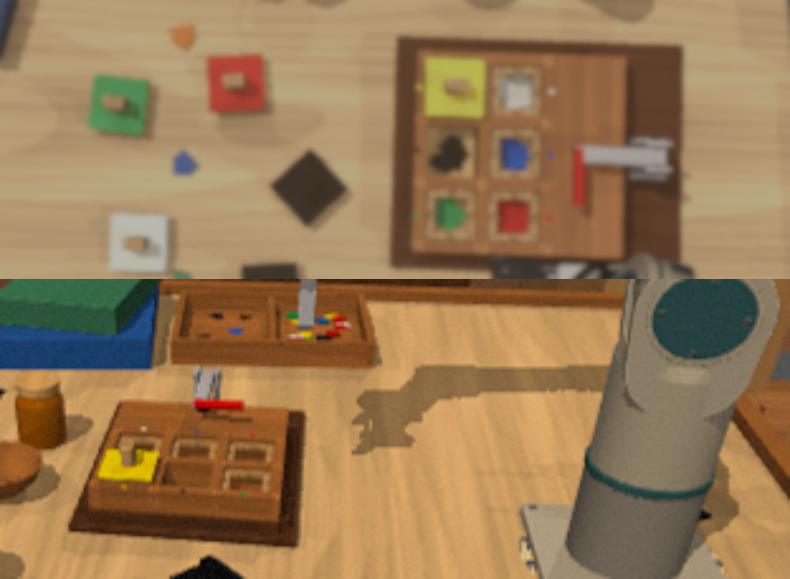

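View pics/lids2.png

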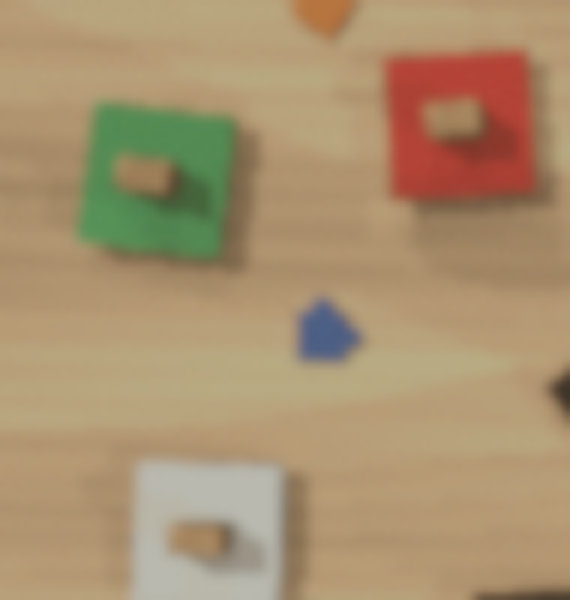

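Top view: the clamp is down on the end block, with the bar at (580,178) in the upper panel. The white lid has been knocked about 5 cm and now sits at (139,243), and all the knobs have their long side along world y. I'll check the lid fits against hand-read plate corners.

```bash
python3 - <<'E'
from h import *
c=viewer.camera("top")
u=lambda p:[(p[0]+.5)/6-.5+125,(p[1]+.5)/6-.5+155]
for n,q,k in[("red",[(387,60),(527,52),(535,192),(393,197)],(453,114)),("green",[(97,103),(235,119),(220,257),(81,242)],(145,172)),("white",[(134,461),(284,464)],(198,537))]:
    X=np.array([atz(c,u(p),.018)[:2] for p in q]); d=X[0]-X[1]
    print(n,X.mean(0).round(4),"yaw of y-edge",np.degrees(np.arctan2(-d[0],d[1])).round(1),np.linalg.norm(d).round(4),"knob top@.044",atz(c,u(k),.044)[:2].round(4))
E
python3 -m handwheel '[[[1,0,-1,0,0,0,-1],[1,0,-0.8,0,0,0,-1],[1,0,-0.8,0,0,0,-1],[1,0,-0.5,0,0,0,-1],[1,0,0,0,0,0,-1],[1,0,0,0,0,0,-1],[1,0,0,0,0,0,-1],[1,0,0,0,0,0,-1],[1,0,0,0,0,0,-1],[1,0,0,0,0,0,-1],[1,0,0,0,0,0,-1],[1,0,0,0,0,0,-1]]]'
python3 -m handwheel '[[[1,0,0,0,0,0,-1],[1,0,0,0,0,0,-1],[1,0,0,0,0,0,-1],[1,0,0,0,0,0,-1],[1,0,0,0,0,0,-1],[1,0,0,0,0,0,-1],[1,0,0,0,0,0,-1],[1,0,0,0,0,0,-1],[1,0,0,0,0,0,-1],[1,0,0,0,0,0,-1],[1,0,0,0,0,0,-0.6],[1,0,0,0,0,0,0]]]'
python3 to.py 0.409 0.3353 0.12 90.9
```

```text
red [0.6107 0.2197] yaw of y-edge 4.7 0.0679 knob top@.044 [0.6132 0.2203]
green [0.5805 0.3648] yaw of y-edge -5.3 0.0674 knob top@.044 [0.5822 0.3651]
white [0.4453 0.3352] yaw of y-edge 0.3 0.072 knob top@.044 [0.4112 0.3336]
time_s: 12.65
ee_pos: [0.383, 0.011, 0.4422]
tool_rot: [0.915, 0.404, -0.0, -0.0]
force: [1.0, -0.4, -0.1]
grip_width: 0.999
gripper_force: 0.0
time_s: 14.15
ee_pos: [0.3829, 0.011, 0.4422]
tool_rot: [0.708, 0.706, 0.0, -0.0]
force: [0.1, -0.7, 0.0]
grip_width: 1.004
gripper_force: 0.0
t 14.15 grasp pt [0.3829 0.011  0.2622] yaw 89.87 tilt [-0.0002  0.0002] F [ 0.1 -0.7  0. ] grip 1.004 0.0
turn then shift: turn units [-0.0025 -0.0025 -0.2575] shift units [6.478 0.623 2.844]
```

```bash
python3 -m handwheel '[[[1,0,0,0,0,0,-0.13],[1,0.924,0.084,0.3,0,0,0],[1,0.924,0.084,0.4,0,0,0],[1,0.924,0.084,0.4,0,0,0],[1,0.924,0.084,0.4,0,0,0],[1,0.924,0.084,0.4,0,0,0],[1,0.924,0.084,0.4,0,0,0],[1,0.924,0.084,0.4,0,0,0],[1,0,0,0,0,0,0]]]'
python3 to.py 0.410 0.3345 0.041
```

```text
time_s: 15.28
ee_pos: [0.4086, 0.3383, 0.3057]
tool_rot: [0.703, 0.712, -0.0, -0.001]
force: [-0.4, -0.4, -0.3]
grip_width: 1.003
gripper_force: 0.0
t 15.275 grasp pt [0.4083 0.3386 0.1257] yaw 90.72 tilt [-0.0018  0.0015] F [-0.4 -0.4 -0.3] grip 1.003 0.0
turn then shift: turn units [-0.025  -0.0225  0.    ] shift units [-0.077  0.026  1.694]
```

```bash
python3 - <<'E'
from meas import *
P={n:viewer.camera(n) for n in("top","side")}
c=P["top"]; im=np.hstack([cv2.resize(c["color"][185:285,85:185],(395,395)),cv2.resize(P["side"]["color"][200:330,240:370],(395,395))])
cv2.imwrite("pics/w3.png",im)
E
```

```text
(no output)
```

View pics/w3.png

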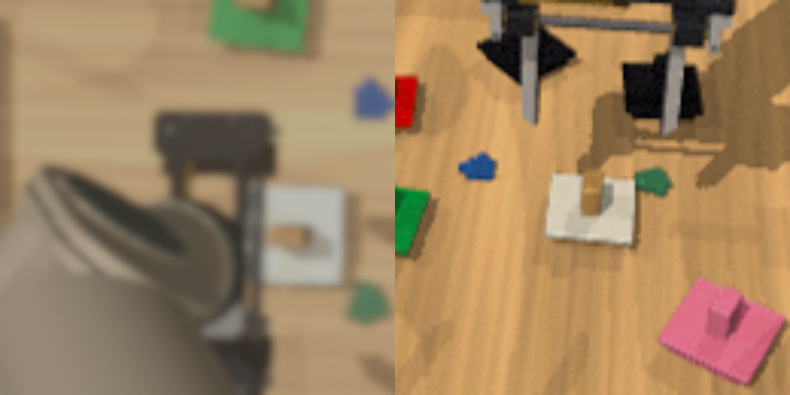

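Left: the gripper is above the white lid, displaced by parallax. Right: the open fingers straddle it along x and come down towards the knob at (592,192).

```bash
python3 -m handwheel '[[[1,0,0,0.5,0,0,0],[1,0,0,0.5,0,0,0],[1,0,0,0.4,0,0,0],[1,0,0,0,0,0,0],[1,0,0,0,0,0,0]]]'; python3 to.py 0.410 0.3345 0.041 90.4
```

```text
time_s: 16.0
ee_pos: [0.4102, 0.3341, 0.2383]
tool_rot: [0.705, 0.709, 0.001, 0.0]
force: [-0.1, -0.0, -0.3]
grip_width: 0.998
gripper_force: 0.0
t 16.0 grasp pt [0.4104 0.3342 0.0583] yaw 90.36 tilt [0.0011 0.0004] F [-0.1 -0.  -0.3] grip 0.998 0.0
turn then shift: turn units [ 0.015  -0.0075 -0.01  ] shift units [ 0.008 -0.004  0.346]
```

```bash
python3 -m handwheel '[[[1,0,0,0.345,0,0,0],[0,0,0,0,0,0,0],[0,0,0,0,0,0,0],[0,0,0,0,0,0,0],[0,0,0,0,0,0,0],[0,0,0,0,0,0,0],[0,0,0,0,0,0,0],[0,0,0,0,0,0,0],[0,0,0,0,0,0,0],[0,0,0,0,0,0,0],[0,0,0,0,0,0,0]]]' 35; python3 -m handwheel '[[[0,0,0,-0.3,0,0,0],[0,0,0,-1,0,0,0],[0,0,0,-1,0,0,0],[0,0,0,0,0,0,0],[0,0,0,0,0,0,0]]]'
python3 - <<'E'
import numpy as np
a=np.radians(-.5);c,s=np.cos(a),np.sin(a)
for k,(x,y) in {"red":(-76,4.5),"green":(-76,80.5),"white":(76,4.5),"yellow":(76,80.5)}.items(): print(k,(.5303+(c*x-s*y)/1e3).round(4),(-.1283+(s*x+c*y)/1e3).round(4))
E
python3 to.py 0.606 -0.1245 0.15 89.5
```

```text
time_s: 17.38
ee_pos: [0.4097, 0.3347, 0.2201]
tool_rot: [0.704, 0.71, 0.0, 0.0]
force: [0.9, -0.3, 0.4]
grip_width: 0.165
gripper_force: 35.0
time_s: 18.0
ee_pos: [0.4094, 0.3342, 0.3352]
tool_rot: [0.705, 0.71, -0.0, 0.0]
force: [-0.7, -0.6, -0.6]
grip_width: 0.169
gripper_force: 35.0
red 0.4543 -0.1231
green 0.455 -0.0471
white 0.6063 -0.1245
yellow 0.607 -0.0485
t 18.0 grasp pt [0.4094 0.3342 0.1552] yaw 90.42 tilt [ 0.0001 -0.0004] F [-0.7 -0.6 -0.6] grip 0.169 35.0
turn then shift: turn units [0.    0.005 0.23 ] shift units [-9.14   4.012  0.104]
```

```bash
python3 -m handwheel '[[[0,0,0,0,0,0,0.23],[0,-0.914,0.401,0,0,0,0],[0,-0.914,0.401,0,0,0,0],[0,-0.914,0.401,0,0,0,0],[0,-0.914,0.401,0,0,0,0],[0,-0.914,0.401,0,0,0,0],[0,-0.914,0.401,0,0,0,0],[0,-0.914,0.401,0,0,0,0],[0,-0.914,0.401,0,0,0,0],[0,-0.914,0.401,0,0,0,0],[0,-0.914,0.401,0,0,0,0],[0,0,0,0,0,0,0]]]'
python3 -m handwheel '[[[0,0,0,0.4,0,0,0],[0,0,0,0,0,0,0],[0,0,0,0,0,0,0]]]'
python3 to.py 0.6063 -0.1245 0.104 89.5
python3 - <<'E'
from meas import *
P={n:viewer.camera(n) for n in("top","side")}
im=np.hstack([cv2.resize(P["top"]["color"][150:260,260:390],(395,335)),cv2.resize(P["side"]["color"][100:210,210:340],(395,335))])
cv2.imwrite("pics/w4.png",im)
E
```

```text
time_s: 19.5
ee_pos: [0.6064, -0.1293, 0.3329]
tool_rot: [0.713, 0.701, -0.002, 0.0]
force: [-0.3, -0.0, -0.2]
grip_width: 0.166
gripper_force: 35.0
time_s: 19.88
ee_pos: [0.6062, -0.1231, 0.3149]
tool_rot: [0.71, 0.704, -0.0, -0.0]
force: [-0.1, 0.6, 0.6]
grip_width: 0.167
gripper_force: 35.0
t 19.875 grasp pt [ 0.606  -0.123   0.1349] yaw 89.58 tilt [-0.0008  0.0006] F [-0.1  0.6  0.6] grip 0.167 35.0
turn then shift: turn units [-0.01   -0.0075  0.02  ] shift units [-0.029  0.003  0.618]
```

View pics/w4.png

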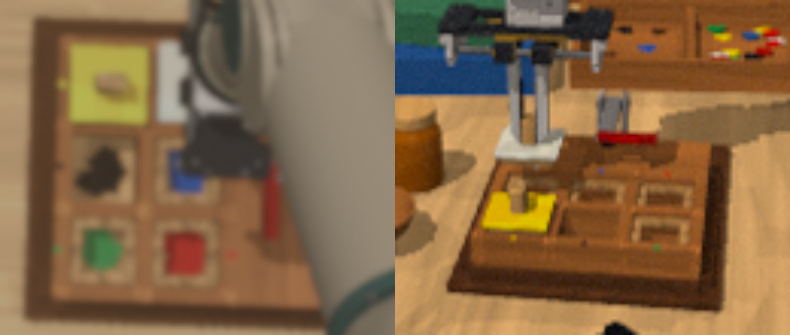

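Left: the lid hangs over the white well. Right: the white lid is held level above the white well, with jar, bowl and clamp undisturbed.

```bash
python3 -m handwheel '[[[0,-0.02,0,0.3,0,0,0],[0,0,0,0.3,0,0,0],[0,0,0,0.1,0,0,0],[0,0,0,0,0,0,0],[0,0,0,0.06,0,0,0],[0,0,0,0.06,0,0,0],[0,0,0,0,0,0,0]]]'
python3 to.py 0.6063 -0.1245 0.09 89.5
```

```text
time_s: 20.85
ee_pos: [0.6061, -0.125, 0.274]
tool_rot: [0.71, 0.704, -0.0, -0.0]
force: [-0.5, 1.1, -0.8]
grip_width: 0.167
gripper_force: 35.0
t 20.85 grasp pt [ 0.6061 -0.125   0.094 ] yaw 89.51 tilt [-0.0002  0.    ] F [-0.5  1.1 -0.8] grip 0.167 35.0
turn then shift: turn units [-0.0025 -0.      0.0025] shift units [0.011 0.003 0.079]
```

```bash
python3 -m handwheel '[[[0,0,0,0.05,0,0,0],[0,0,0,0.05,0,0,0],[0,0,0,0,0,0,0]]]'; python3 -m handwheel '[[[0,0,0,0.05,0,0,0],[0,0,0,0.05,0,0,0],[0,0,0,0,0,0,0]]]'
```

```text
time_s: 21.22
ee_pos: [0.6063, -0.125, 0.2695]
tool_rot: [0.71, 0.704, 0.0, 0.0]
force: [-0.6, -0.3, 3.6]
grip_width: 0.168
gripper_force: 35.0
time_s: 21.6
ee_pos: [0.6063, -0.125, 0.2651]
tool_rot: [0.71, 0.704, 0.0, 0.0]
force: [-2.7, 0.6, 7.7]
grip_width: 0.171
gripper_force: 35.0
```

```bash
python3 -m handwheel '[[[0,0,0,0.05,0,0,0],[0,0,0,0,0,0,0]]]'; python3 -m handwheel '[[[0,0,0,0.05,0,0,0],[0,0,0,0,0,0,0]]]';  python3 -m handwheel '[[[0,0,0,0.04,0,0,0],[0,0,0,0,0,0,0]]]'
```

```text
time_s: 21.85
ee_pos: [0.6063, -0.1248, 0.265]
tool_rot: [0.71, 0.704, -0.0, 0.001]
force: [-7.4, 1.1, 24.6]
grip_width: 0.163
gripper_force: 35.0
time_s: 22.1
ee_pos: [0.6062, -0.1247, 0.2647]
tool_rot: [0.71, 0.704, -0.0, 0.001]
force: [-11.0, 2.0, 40.3]
grip_width: 0.17
gripper_force: 35.0
time_s: 22.35
ee_pos: [0.6062, -0.1248, 0.2636]
tool_rot: [0.71, 0.704, -0.0, 0.001]
force: [-13.7, 2.5, 45.5]
grip_width: 0.168
gripper_force: 35.0
```

White is home: it went stiff at origin z ≈ 0.045. I'll release it and go for green.

```bash
python3 -m handwheel '[[[0,0,0,-0.14,0,0,0],[0.5,0,0,0,0,0,0],[0.5,0,0,0,0,0,0],[0.5,0,0,0,0,0,0],[0.5,0,0,0,0,0,0],[0.5,0,0,0,0,0,0],[0.5,0,0,-0.5,0,0,0],[0.5,0,0,-1,0,0,0],[0.5,0,0,-1,0,0,0],[0.5,0,0,0,0,0,0]]]'; python3 to.py .5805 .3655 .12 85.2
python3 - <<'E'
from meas import *
P={n:viewer.camera(n) for n in("top","side")}
for col in("red","green"):
    o=lid(P,col)
    if o["top"]: q,e=fitlid(P,o); print(col,q[:2].round(4),np.degrees(q[2]).round(1),e, o["side"] is not None)
im=np.hstack([cv2.resize(P["top"]["color"][150:260,130:330],(395,217)),cv2.resize(P["side"]["color"][100:210,210:340],(395,335))[:217*1]])if 0 else cv2.resize(P["side"]["color"][110:210,215:335],(480,400))
cv2.imwrite("pics/s5.png",im)
E
```

```text
time_s: 23.6
ee_pos: [0.6075, -0.1249, 0.3934]
tool_rot: [0.71, 0.704, 0.003, 0.003]
force: [-0.1, 0.6, -0.3]
grip_width: 0.502
gripper_force: 0.0
t 23.6 grasp pt [ 0.6091 -0.1252  0.2134] yaw 89.5 tilt [ 0.0085 -0.0013] F [-0.1  0.6 -0.3] grip 0.502 0.0
turn then shift: turn units [0.1225 0.0125 1.075 ] shift units [ 9.729 -1.36   1.867]
red [0.611 0.22 ] 3.8 90.0 True
green [0.5805 0.3671] -4.4 127.8125 True
```

View pics/s5.png

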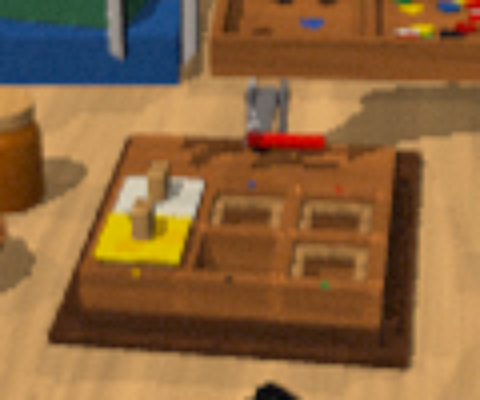

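The white lid is flat on the rim at (160,195), yellow is still proud at (142,240), and the clamp bar is closed at (285,142). Next is green.

```bash
python3 -m handwheel '[[[0.8,0,0,0,0,0,0.53],[0.8,0,0,0,0,0,0.52],[0.8,0.974,-0.135,0,0,0,0],[0.8,0.974,-0.135,0,0,0,0],[0.8,0.974,-0.135,0,0,0,0],[0.8,0.974,-0.135,0,0,0,0],[0.8,0.974,-0.135,0,0,0,0],[0.8,0.974,-0.135,0.3,0,0,0],[0.8,0.974,-0.135,0.3,0,0,0],[0.8,0.974,-0.135,0.3,0,0,0],[0.8,0.974,-0.135,0.3,0,0,0],[0.8,0.974,-0.135,0.3,0,0,0]]]'
python3 -m handwheel '[[[0.8,0,0,0.3,0,0,0],[0.8,0,0,0.4,0,0,0],[0.8,0,0,0.4,0,0,0],[0.8,0,0,0,0,0,0],[0.8,0,0,0,0,0,0]]]'
python3 to.py .5808 .3663 .041 85.3
```

```text
time_s: 25.4
ee_pos: [0.5786, 0.3675, 0.3134]
tool_rot: [0.736, 0.677, -0.0, 0.0]
force: [0.8, 0.5, 0.7]
grip_width: 0.802
gripper_force: 0.0
time_s: 26.02
ee_pos: [0.5793, 0.3653, 0.2594]
tool_rot: [0.736, 0.677, 0.0, 0.0]
force: [-0.3, 1.2, 0.3]
grip_width: 0.8
gripper_force: 0.0
t 26.025 grasp pt [0.5794 0.3653 0.0794] yaw 85.24 tilt [0.0006 0.0002] F [-0.3  1.2  0.3] grip 0.8 0.0
turn then shift: turn units [ 0.0075 -0.005  -0.015 ] shift units [0.023 0.028 0.768]
```

```bash
python3 -m handwheel '[[[0.8,0.02,0.03,0.4,0,0,0],[0.8,0,0,0.37,0,0,0],[0.8,0,0,0,0,0,0],[0,0,0,0,0,0,0],[0,0,0,0,0,0,0],[0,0,0,0,0,0,0],[0,0,0,0,0,0,0],[0,0,0,0,0,0,0],[0,0,0,0,0,0,0],[0,0,0,0,0,0,0],[0,0,0,0,0,0,0],[0,0,0,0,0,0,0]]]' 35; python3 -m handwheel '[[[0,0,0,-0.3,0,0,0],[0,0,0,-1,0,0,0],[0,0,0,-1,0,0,0],[0,0,0,0,0,0,0],[0,0,0,0,0,0,0]]]'; python3 to.py 0.455 -0.0471 0.145 89.5
```

```text
time_s: 27.52
ee_pos: [0.5804, 0.3668, 0.2206]
tool_rot: [0.735, 0.678, 0.0, 0.0]
force: [0.6, 0.6, 1.2]
grip_width: 0.165
gripper_force: 35.0
time_s: 28.15
ee_pos: [0.58, 0.3664, 0.3357]
tool_rot: [0.735, 0.678, -0.0, 0.0]
force: [-0.4, -0.4, -1.2]
grip_width: 0.166
gripper_force: 35.0
t 28.15 grasp pt [0.58   0.3664 0.1557] yaw 85.31 tilt [-0.0002 -0.0005] F [-0.4 -0.4 -1.2] grip 0.166 35.0
turn then shift: turn units [-0.0025  0.0075 -1.0475] shift units [-8.292 -2.428  0.214]
```

```bash
python3 -m handwheel '[[[0,0,0,0,0,0,-0.53],[0,0,0,0,0,0,-0.52],[0,-0.921,-0.27,0,0,0,0],[0,-0.921,-0.27,0,0,0,0],[0,-0.921,-0.27,0,0,0,0],[0,-0.921,-0.27,0,0,0,0],[0,-0.921,-0.27,0,0,0,0],[0,-0.921,-0.27,0,0,0,0],[0,-0.921,-0.27,0,0,0,0],[0,-0.921,-0.27,0,0,0,0],[0,-0.921,-0.27,0,0,0,0],[0,0,0,0,0,0,0]]]'
python3 -m handwheel '[[[0,0,0,0.4,0,0,0],[0,0,0,0.4,0,0,0],[0,0,0,0,0,0,0],[0,0,0,0,0,0,0]]]'
python3 to.py 0.455 -0.0471 0.094 89.5
```

```text
time_s: 29.65
ee_pos: [0.454, -0.0504, 0.335]
tool_rot: [0.712, 0.702, -0.002, -0.0]
force: [0.2, 0.2, -0.7]
grip_width: 0.167
gripper_force: 35.0
time_s: 30.15
ee_pos: [0.4557, -0.0459, 0.2958]
tool_rot: [0.71, 0.705, 0.0, 0.0]
force: [-0.1, 0.6, -0.4]
grip_width: 0.171
gripper_force: 35.0
t 30.15 grasp pt [ 0.4558 -0.0458  0.1158] yaw 89.6 tilt [0.0005 0.0005] F [-0.1  0.6 -0.4] grip 0.171 35.0
turn then shift: turn units [ 0.0075 -0.0075  0.025 ] shift units [-0.025 -0.014  0.437]
```

```bash
python3 -m handwheel '[[[0,-0.02,-0.015,0.2,0,0,0],[0,0,0,0.15,0,0,0],[0,0,0,0.08,0,0,0],[0,0,0,0,0,0,0]]]'; python3 -m handwheel '[[[0,0,0,0.05,0,0,0],[0,0,0,0.05,0,0,0],[0,0,0,0,0,0,0]]]'; python3 -m handwheel '[[[0,0,0,0.05,0,0,0],[0,0,0,0.05,0,0,0],[0,0,0,0,0,0,0]]]'; python3 to.py 0.455 -0.0471 0.085 89.5
```

```text
time_s: 30.65
ee_pos: [0.4545, -0.0476, 0.2737]
tool_rot: [0.71, 0.704, -0.0, -0.0]
force: [-0.5, -0.4, -0.9]
grip_width: 0.167
gripper_force: 35.0
time_s: 31.02
ee_pos: [0.4547, -0.0476, 0.2693]
tool_rot: [0.71, 0.704, 0.0, 0.0]
force: [-0.3, 0.1, 2.6]
grip_width: 0.165
gripper_force: 35.0
time_s: 31.4
ee_pos: [0.4546, -0.0475, 0.2654]
tool_rot: [0.71, 0.704, 0.0, 0.001]
force: [-3.3, 0.9, 18.2]
grip_width: 0.167
gripper_force: 35.0
t 31.4 grasp pt [ 0.4548 -0.0477  0.0854] yaw 89.52 tilt [ 0.0012 -0.0008] F [-3.3  0.9 18.2] grip 0.167 35.0
turn then shift: turn units [0.0175 0.0125 0.005 ] shift units [0.008 0.008 0.009]
```

```bash
python3 -m handwheel '[[[0,0,0,0.05,0,0,0],[0,0,0,0,0,0,0]]]'; python3 -m handwheel '[[[0,0,0,0.03,0,0,0],[0,0,0,0,0,0,0]]]'; python3 -m handwheel '[[[0,0,0,-0.08,0,0,0],[0.5,0,0,0,0,0,0],[0.5,0,0,0,0,0,0],[0.5,0,0,0,0,0,0],[0.5,0,0,0,0,0,0],[0.5,0,0,0,0,0,0],[0.5,0,0,-0.5,0,0,0],[0.5,0,0,-1,0,0,0],[0.5,0,0,-1,0,0,0],[0.8,0,0,0,0,0,0]]]'
python3 - <<'E'
from meas import *
P={n:viewer.camera(n) for n in("top","side")}
for col in("red",):
    o=lid(P,col)
    if o["top"]: q,e=fitlid(P,o); print(col,q[:2].round(4),np.degrees(q[2]).round(1),e, o["side"] is not None)
cv2.imwrite("pics/s6.png",cv2.resize(P["side"]["color"][110:250,215:335],(480,560)))
E
python3 to.py .611 .22 .08 94.5
```

```text
time_s: 31.65
ee_pos: [0.4545, -0.0474, 0.2644]
tool_rot: [0.71, 0.704, 0.0, 0.001]
force: [-6.2, 1.2, 37.3]
grip_width: 0.169
gripper_force: 35.0
time_s: 31.9
ee_pos: [0.4544, -0.0474, 0.2634]
tool_rot: [0.71, 0.704, 0.0, 0.002]
force: [-7.3, 0.8, 43.9]
grip_width: 0.165
gripper_force: 35.0
time_s: 33.15
ee_pos: [0.4556, -0.0476, 0.3921]
tool_rot: [0.71, 0.704, 0.002, 0.003]
force: [-0.8, 0.2, -0.6]
grip_width: 0.573
gripper_force: 0.0
red [0.6104 0.2199] 4.0 100.4375 True
t 33.35 grasp pt [ 0.4535 -0.0477  0.2078] yaw 89.51 tilt [-0.0026  0.0001] F [-1.   0.1 -0.9] grip 0.743 0.0
turn then shift: turn units [-0.0375 -0.0025 -1.2475] shift units [5.092 3.551 2.557]
```

View pics/s6.png

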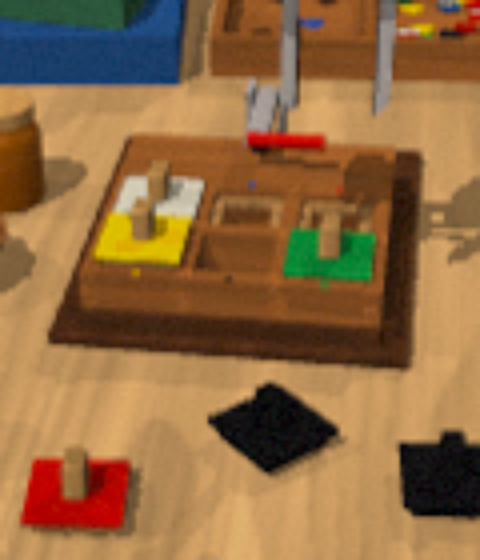

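Green is flat in its well at (330,255), the clamp is closed, and red is untouched at (77,492). Next is red, at yaw ≈ 4.3°.

```bash
python3 -m handwheel '[[[0.8,0,0,0,0,0,-0.6],[0.8,0,0,0,0,0,-0.6],[0.8,0.729,0.507,0,0,0,0],[0.8,0.729,0.507,0,0,0,0],[0.8,0.729,0.507,0,0,0,0],[0.8,0.729,0.507,0.3,0,0,0],[0.8,0.729,0.507,0.3,0,0,0],[0.8,0.729,0.507,0.3,0,0,0],[0.8,0.729,0.507,0.3,0,0,0],[0.8,0,0,0.5,0,0,0],[0.8,0,0,0.5,0,0,0],[0.8,0,0,0.3,0,0,0]]]'
python3 -m handwheel '[[[0.8,0,0,0,0,0,0],[0.8,0,0,0,0,0,0]]]'
python3 to.py .611 .22 .041 94.3
```

```text
time_s: 34.85
ee_pos: [0.6119, 0.22, 0.262]
tool_rot: [0.68, 0.734, -0.001, -0.001]
force: [0.8, -0.6, -0.8]
grip_width: 0.8
gripper_force: 0.0
time_s: 35.1
ee_pos: [0.6127, 0.2202, 0.2648]
tool_rot: [0.68, 0.733, 0.001, 0.0]
force: [0.5, 0.7, 1.0]
grip_width: 0.8
gripper_force: 0.0
t 35.1 grasp pt [0.6129 0.2204 0.0848] yaw 94.31 tilt [0.0013 0.0007] F [0.5 0.7 1. ] grip 0.8 0.0
turn then shift: turn units [ 0.0175 -0.0075  0.0025] shift units [-0.002 -0.034  0.877]
```

```bash
python3 -m handwheel '[[[0.8,0,-0.03,0.4,0,0,0],[0.8,0,0,0.4,0,0,0],[0.8,0,0,0.075,0,0,0],[0.8,0,0,0,0,0,0],[0,0,0,0,0,0,0],[0,0,0,0,0,0,0],[0,0,0,0,0,0,0],[0,0,0,0,0,0,0],[0,0,0,0,0,0,0],[0,0,0,0,0,0,0],[0,0,0,0,0,0,0],[0,0,0,0,0,0,0]]]' 35; python3 -m handwheel '[[[0,0,0,0,0,0,0],[0,0,0,-0.3,0,0,0],[0,0,0,-1,0,0,0],[0,0,0,-1,0,0,0],[0,0,0,0,0,0,0],[0,0,0,0,0,0,0]]]'; python3 to.py 0.4543 -0.1231 0.145 89.5
```

```text
time_s: 36.6
ee_pos: [0.6109, 0.22, 0.2203]
tool_rot: [0.68, 0.733, 0.0, 0.0]
force: [-0.5, -0.0, 0.2]
grip_width: 0.168
gripper_force: 35.0
time_s: 37.35
ee_pos: [0.6105, 0.2197, 0.3356]
tool_rot: [0.68, 0.733, -0.0, 0.0]
force: [-0.2, -0.7, 0.1]
grip_width: 0.169
gripper_force: 35.0
t 37.35 grasp pt [0.6105 0.2196 0.1556] yaw 94.31 tilt [ 0.     -0.0004] F [-0.2 -0.7  0.1] grip 0.169 35.0
turn then shift: turn units [-0.      0.005   1.2025] shift units [-6.883 -3.064  0.211]
```

```bash
python3 -m handwheel '[[[0,0,0,0,0,0,0.6],[0,0,0,0,0,0,0.6],[0,-0.86,-0.383,0,0,0,0],[0,-0.86,-0.383,0,0,0,0],[0,-0.86,-0.383,0,0,0,0],[0,-0.86,-0.383,0,0,0,0],[0,-0.86,-0.383,0,0,0,0],[0,-0.86,-0.383,0,0,0,0],[0,-0.86,-0.383,0,0,0,0],[0,-0.86,-0.383,0,0,0,0],[0,0,0,0,0,0,0],[0,0,0,0.4,0,0,0]]]'
python3 -m handwheel '[[[0,0,0,0.4,0,0,0],[0,0,0,0,0,0,0],[0,0,0,0,0,0,0]]]'
python3 to.py 0.4543 -0.1231 0.094 89.5
```

```text
time_s: 38.85
ee_pos: [0.4555, -0.1227, 0.3158]
tool_rot: [0.711, 0.703, 0.001, 0.001]
force: [0.4, 0.4, -0.3]
grip_width: 0.169
gripper_force: 35.0
time_s: 39.22
ee_pos: [0.4552, -0.122, 0.2956]
tool_rot: [0.71, 0.704, 0.0, 0.0]
force: [0.2, 0.2, 0.0]
grip_width: 0.169
gripper_force: 35.0
t 39.225 grasp pt [ 0.4553 -0.1219  0.1156] yaw 89.55 tilt [0.0006 0.0004] F [0.2 0.2 0. ] grip 0.169 35.0
turn then shift: turn units [ 0.0075 -0.005   0.0125] shift units [-0.023 -0.018  0.432]
```

```bash
python3 -m handwheel '[[[0,-0.025,-0.02,0.2,0,0,0],[0,0,0,0.15,0,0,0],[0,0,0,0.08,0,0,0],[0,0,0,0,0,0,0]]]'; python3 -m handwheel '[[[0,0,0,0.05,0,0,0],[0,0,0,0.05,0,0,0],[0,0,0,0,0,0,0]]]'; python3 -m handwheel '[[[0,0,0,0.05,0,0,0],[0,0,0,0.05,0,0,0],[0,0,0,0,0,0,0]]]'; python3 to.py
```

```text
time_s: 39.72
ee_pos: [0.4536, -0.1239, 0.2734]
tool_rot: [0.71, 0.704, -0.0, -0.0]
force: [-0.7, -0.7, -0.1]
grip_width: 0.169
gripper_force: 35.0
time_s: 40.1
ee_pos: [0.4538, -0.1239, 0.269]
tool_rot: [0.71, 0.704, 0.0, 0.0]
force: [-0.3, 0.2, 2.2]
grip_width: 0.166
gripper_force: 35.0
time_s: 40.48
ee_pos: [0.4538, -0.1238, 0.2652]
tool_rot: [0.71, 0.704, -0.0, 0.001]
force: [-2.6, 1.1, 17.0]
grip_width: 0.171
gripper_force: 35.0
t 40.475 grasp pt [ 0.4539 -0.124   0.0852] yaw 89.51 tilt [ 0.001 -0.001] F [-2.6  1.1 17. ] grip 0.171 35.0
```

```bash
python3 -m handwheel '[[[0,0,0,0.05,0,0,0],[0,0,0,0,0,0,0]]]'; python3 -m handwheel '[[[0,0,0,0.03,0,0,0],[0,0,0,0,0,0,0]]]'; python3 -m handwheel '[[[0,0,0,-0.08,0,0,0],[0.5,0,0,0,0,0,0],[0.5,0,0,0,0,0,0],[0.5,0,0,0,0,0,0],[0.5,0,0,0,0,0,0],[0.5,0,0,0,0,0,0],[0.5,0,0,-0.5,0,0,0],[0.5,0,0,-1,0,0,0],[0.5,0,0,0,0,0,0],[0.5,0,0,0,0,0,0]]]'
python3 to.py .607 -.0485 .13 89.5
```

```text
time_s: 40.72
ee_pos: [0.4536, -0.1236, 0.2644]
tool_rot: [0.71, 0.704, -0.0, 0.001]
force: [-7.8, 0.9, 39.0]
grip_width: 0.169
gripper_force: 35.0
time_s: 40.98
ee_pos: [0.4536, -0.1237, 0.2634]
tool_rot: [0.71, 0.704, -0.0, 0.002]
force: [-8.9, 1.9, 44.9]
grip_width: 0.168
gripper_force: 35.0
time_s: 42.22
ee_pos: [0.4533, -0.1241, 0.3385]
tool_rot: [0.71, 0.704, -0.0, -0.0]
force: [0.4, -0.4, -0.9]
grip_width: 0.499
gripper_force: 0.0
t 42.225 grasp pt [ 0.4533 -0.1241  0.1585] yaw 89.49 tilt [-0.0003 -0.0002] F [ 0.4 -0.4 -0.9] grip 0.499 0.0
turn then shift: turn units [-0.005   0.0025 -0.0025] shift units [1.538 3.06  0.569]
```

```bash
python3 -m handwheel '[[[0.5,0.385,0.765,0,0,0,0],[0.5,0.385,0.765,0,0,0,0],[0.5,0.385,0.765,0,0,0,0],[0.5,0.385,0.765,0,0,0,0],[0.5,0,0,0,0,0,0],[0.5,0,0,0.5,0,0,0],[0.5,0,0,0.5,0,0,0],[0.5,0,0,0.3,0,0,0],[0.5,0,0,0,0,0,0]]]'
python3 to.py .607 -.0485 .092 89.5
python3 -m handwheel '[[[0,0,0,0,0,0,0],[0,0,0,0,0,0,0],[0,0,0,0,0,0,0],[0,0,0,0,0,0,0],[0,0,0,0,0,0,0],[0,0,0,0,0,0,0],[0,0,0,0,0,0,0]]]' 35
```

```text
time_s: 43.35
ee_pos: [0.6063, -0.0486, 0.2722]
tool_rot: [0.71, 0.704, -0.001, -0.001]
force: [0.2, 0.3, 0.2]
grip_width: 0.502
gripper_force: 0.0
t 43.35 grasp pt [ 0.6056 -0.0487  0.0922] yaw 89.5 tilt [-0.0038 -0.0003] F [0.2 0.3 0.2] grip 0.502 0.0
turn then shift: turn units [-0.055  0.005  0.   ] shift units [0.003 0.015 0.004]
time_s: 44.22
ee_pos: [0.6075, -0.0482, 0.2743]
tool_rot: [0.71, 0.704, 0.0, 0.0]
force: [-0.5, -0.5, 5.2]
grip_width: 0.167
gripper_force: 35.0
```

```bash
for i in 1; do python3 -m handwheel '[[[0,0,0,0.05,0,0,0],[0,0,0,0.05,0,0,0],[0,0,0,0,0,0,0]]]'; done; python3 -m handwheel '[[[0,0,0,0.05,0,0,0],[0,0,0,0.05,0,0,0],[0,0,0,0,0,0,0]]]'
```

```text
time_s: 44.6
ee_pos: [0.6076, -0.0482, 0.2694]
tool_rot: [0.71, 0.704, 0.0, 0.0]
force: [-0.5, 1.1, 5.4]
grip_width: 0.163
gripper_force: 35.0
time_s: 44.98
ee_pos: [0.6074, -0.048, 0.2682]
tool_rot: [0.71, 0.704, -0.0, 0.001]
force: [-9.9, -0.5, 33.6]
grip_width: 0.167
gripper_force: 35.0
```

```bash
python3 -m handwheel '[[[0,0,0,0.05,0,0,0],[0,0,0,0,0,0,0]]]'; python3 -m handwheel '[[[0,0,0,-0.09,0,0,0],[0.5,0,0,0,0,0,0],[0.5,0,0,0,0,0,0],[0.5,0,0,0,0,0,0],[0.5,0,0,0,0,0,0],[0.5,0,0,0,0,0,0],[0.5,0,0,-0.5,0,0,0],[0.5,0,0,-1,0,0,0],[0.5,0,0,-1,0,0,0],[0.5,-1,-0.7,0,0,0,0],[0.5,-1,-0.7,0,0,0,0],[0.5,0,0,0,0,0,0]]]'
python3 - <<'E'
from meas import *
s=viewer.camera("side");t=viewer.camera("top")
cv2.imwrite("pics/s7.png",cv2.resize(s["color"][125:205,215:335],(795,530),interpolation=cv2.INTER_CUBIC))
cv2.imwrite("pics/t7.png",cv2.resize(t["color"][150:260,120:420],(795,292),interpolation=cv2.INTER_CUBIC))
E
python3 to.py 0.494 -.1938 .2 -0.5
```

```text
time_s: 45.22
ee_pos: [0.6073, -0.0479, 0.2671]
tool_rot: [0.71, 0.704, -0.0, 0.001]
force: [-10.9, -0.1, 43.4]
grip_width: 0.169
gripper_force: 35.0
time_s: 46.72
ee_pos: [0.5336, -0.1529, 0.3906]
tool_rot: [0.713, 0.701, -0.002, 0.0]
force: [1.0, 0.5, -0.1]
grip_width: 0.497
gripper_force: 0.0
t 46.825 grasp pt [ 0.5365 -0.148   0.211 ] yaw 89.42 tilt [0.0007 0.0003] F [0.2 0.6 0.1] grip 0.498 0.0
turn then shift: turn units [ 5.000e-03 -1.000e-02  2.248e+01] shift units [-0.84   0.923  0.22 ]
```

View pics/s7.png

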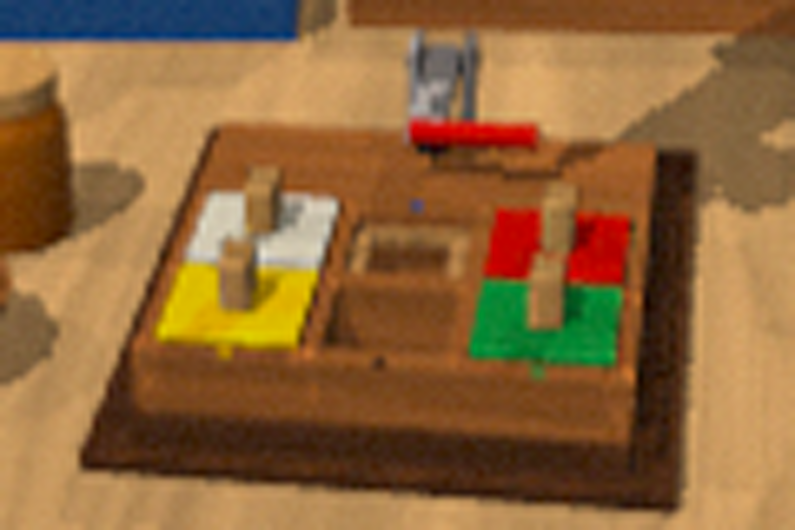

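All four lids lie flat at plate level: white (262,225), yellow (240,300), red (560,245) and green (547,320). The clamp bar is still down at (475,133). Now I turn back and open the clamp.

```bash
python3 -m handwheel '[[[0.4,0,0,0,0,0,1],[0.4,0,0,0,0,0,1],[0.4,0,0,0,0,0,1],[0.4,0,0,0,0,0,1],[0.4,0,0,0,0,0,1],[0.4,0,0,0,0,0,1],[0.4,0,0,0,0,0,1],[0.4,0,0,0,0,0,1],[0.4,0,0,0,0,0,1],[0.4,0,0,0,0,0,1],[0.4,0,0,0,0,0,1],[0.4,0,0,0,0,0,1]]]'
python3 -m handwheel '[[[0.4,0,0,0,0,0,1],[0.4,0,0,0,0,0,1],[0.4,0,0,0,0,0,1],[0.4,0,0,0,0,0,1],[0.4,0,0,0,0,0,1],[0.4,0,0,0,0,0,1],[0.4,0,0,0,0,0,1],[0.4,0,0,0,0,0,1],[0.4,0,0,0,0,0,1],[0.4,0,0,0,0,0,1],[0.4,-0.84,0.923,0.2,0,0,0.48],[0.4,0,0,0,0,0,0]]]'
python3 to.py 0.494 -.1938 .088 -0.5
```

```text
time_s: 48.32
ee_pos: [0.5376, -0.1454, 0.3907]
tool_rot: [0.935, 0.355, 0.001, -0.0]
force: [-0.9, -0.0, 0.5]
grip_width: 0.402
gripper_force: 0.0
time_s: 49.82
ee_pos: [0.4943, -0.1961, 0.3802]
tool_rot: [1.0, -0.005, -0.002, 0.001]
force: [-0.9, -0.3, -1.4]
grip_width: 0.404
gripper_force: 0.0
t 49.825 grasp pt [ 0.4937 -0.1963  0.2002] yaw -0.62 tilt [-0.0033 -0.001 ] F [-0.9 -0.3 -1.4] grip 0.404 0.0
turn then shift: turn units [ 0.015   0.0475 -0.03  ] shift units [-0.006 -0.047  2.243]
```

```bash
python3 -m handwheel '[[[0.4,0,0,0.5,0,0,0],[0.4,0,0,0.5,0,0,0],[0.4,0,0,0.5,0,0,0],[0.4,0,0,0,0,0,0],[0.4,0,0,0,0,0,0]]]'
python3 to.py 0.494 -.1938 .088 -0.5
```

```text
time_s: 50.45
ee_pos: [0.4973, -0.1934, 0.3065]
tool_rot: [1.0, -0.003, 0.001, -0.0]
force: [0.8, -0.3, -0.5]
grip_width: 0.4
gripper_force: 0.0
t 50.45 grasp pt [ 0.4975 -0.1934  0.1265] yaw -0.3 tilt [0.0015 0.0002] F [ 0.8 -0.3 -0.5] grip 0.4 0.0
turn then shift: turn units [-0.0025 -0.02    0.05  ] shift units [-0.065  0.008  0.77 ]
```

```bash
python3 -m handwheel '[[[0.4,-0.06,0,0.4,0,0,0.05],[0.4,0,0,0.37,0,0,0],[0.4,0,0,0,0,0,0],[0,0,0,0,0,0,0],[0,0,0,0,0,0,0],[0,0,0,0,0,0,0],[0,0,0,0,0,0,0],[0,0,0,0,0,0,0],[0,0,0,0,0,0,0]]]' 20
python3 -m handwheel '[[[0,0,0.02,-0.265,0,0,0],[0,0,0.06,-0.263,0,0,0],[0,0,0.1,-0.251,0,0,0],[0,0,0.135,-0.233,0,0,0],[0,0,0.169,-0.211,0,0,0],[0,0,0,0,0,0,0]]]'
```

```text
time_s: 51.58
ee_pos: [0.4935, -0.1938, 0.2681]
tool_rot: [1.0, -0.005, 0.001, -0.0]
force: [-0.9, 3.4, 6.3]
grip_width: 0.145
gripper_force: 20.0
time_s: 52.32
ee_pos: [0.4933, -0.2157, 0.3306]
tool_rot: [1.0, -0.005, 0.0, -0.002]
force: [2.6, 11.2, 7.0]
grip_width: 0.141
gripper_force: 20.0
```

```bash
python3 -m handwheel '[[[0,0,0.22,-0.165,0,0,0],[0,0,0.235,-0.135,0,0,0],[0,0,0.243,-0.116,0,0,0],[0,0,0.258,-0.08,0,0,0],[0,0,0,0,0,0,0]]]'; python3 to.py
```

```text
time_s: 52.95
ee_pos: [0.4926, -0.267, 0.3578]
tool_rot: [1.0, -0.006, 0.002, 0.001]
force: [-2.9, 5.6, 23.8]
grip_width: 0.144
gripper_force: 20.0
t 52.95 grasp pt [ 0.4933 -0.2672  0.1778] yaw -0.67 tilt [ 0.0039 -0.0014] F [-2.9  5.6 23.8] grip 0.144 20.0
```

```bash
python3 -m handwheel '[[[0,0,0,0,0,0,0],[0,0,0,0,0,0,0]]]'; python3 to.py
```

```text
time_s: 53.2
ee_pos: [0.4926, -0.2666, 0.3578]
tool_rot: [1.0, -0.006, 0.002, 0.001]
force: [-3.6, 5.2, 23.0]
grip_width: 0.145
gripper_force: 20.0
t 53.2 grasp pt [ 0.4933 -0.2669  0.1778] yaw -0.64 tilt [ 0.0038 -0.0015] F [-3.6  5.2 23. ] grip 0.145 20.0
```

```bash
python3 -m handwheel '[[[0,0,0,-0.07,0,0,0],[0,0,0.25,-0.03,0,0,0],[0,0,0.252,0.007,0,0,0],[0,0,0,0,0,0,0]]]'; python3 to.py
```

```text
time_s: 53.7
ee_pos: [0.4919, -0.2938, 0.3586]
tool_rot: [1.0, -0.007, 0.001, 0.001]
force: [2.1, -0.5, 5.3]
grip_width: 0.142
gripper_force: 20.0
t 53.7 grasp pt [ 0.4921 -0.2943  0.1786] yaw -0.77 tilt [ 0.0012 -0.0026] F [ 2.1 -0.5  5.3] grip 0.142 20.0
```

```bash
python3 -m handwheel '[[[0,0,0.248,0.042,0,0,0],[0,0,0.22,0.077,0,0,0],[0,0,0,0,0,0,0],[0,0,0,0,0,0,0]]]'; python3 to.py
```

```text
time_s: 54.2
ee_pos: [0.4916, -0.3157, 0.3519]
tool_rot: [1.0, -0.006, -0.0, 0.001]
force: [1.7, -2.3, 2.1]
grip_width: 0.143
gripper_force: 20.0
t 54.2 grasp pt [ 0.4915 -0.3159  0.1719] yaw -0.65 tilt [-0.0002 -0.0015] F [ 1.7 -2.3  2.1] grip 0.143 20.0
```

```bash
python3 -m handwheel '[[[0.6,0,0,0,0,0,0],[0.6,0,0,0,0,0,0],[0.6,0,0,0,0,0,0],[0.6,0,0,0,0,0,0],[0.6,0,0,0,0,0,0],[0.6,0,0,-0.5,0,0,0],[0.6,0,0,-1,0,0,0],[0.6,0,0,-1,0,0,0],[0.6,-1,0,0,0,0,0],[0.6,-1,0.3,0,0,0,0],[0.6,-1,0.3,0,0,0,0],[0.6,0,0,0,0,0,0]]]'
python3 - <<'E'
from meas import *
s=viewer.camera("side");t=viewer.camera("top")
cv2.imwrite("pics/f8.png",np.vstack([cv2.resize(t["color"][85:265,120:420],(590,354)),cv2.resize(s["color"][95:205,195:340],(590,240) if 0 else (316,240)).copy() if 0 else np.pad(cv2.resize(s["color"][100:205,180:340],(372,244)),((0,0),(0,218),(0,0)))]))
for k in("mug","jar","bowl"):
    print(k,[np.round(d["xy"],1).tolist() for d in viewer.pinpoint(t,k)[:2]],[np.round(d["xy"],1).tolist() for d in viewer.pinpoint(s,k)[:1]])
E
```

```text
time_s: 55.7
ee_pos: [0.3378, -0.3446, 0.4775]
tool_rot: [1.0, -0.009, -0.001, 0.0]
force: [-0.2, 0.0, 0.3]
grip_width: 0.6
gripper_force: 0.0
mug [] [[183.7, 217.6]]
jar [[349.6, 124.2]] [[273.2, 163.0]]
bowl [[299.5, 118.3]] [[199.8, 180.2]]
```

View pics/f8.png

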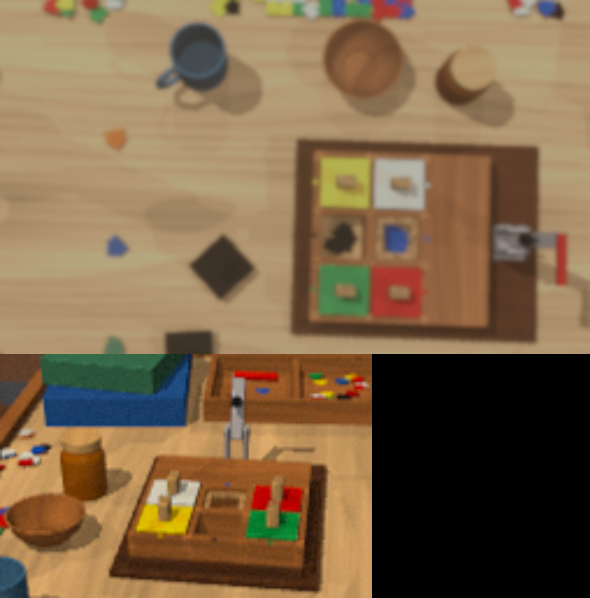

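The clamp leans back open, with the bar at (562,260) in the top panel as at the start. All four lids sit flat in their own wells, and the mug, bowl and jar haven't moved.

```bash
python3 -c "
from workcell import job
print(job.sign_off())"
```

```text
the job is handed in; nothing more can be done
None
```

The job is handed in at about 56 s on the robot's clock: with the clamp closed, the red, green, white and yellow lids were pressed home in their own wells. The clamp was then swung back open, the mug, jar and bowl were not touched, and there was no blue lid in the scene.

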